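Slide the phone stand into the desk rail and pin it

ROBOT

A 7-joint arm with a two-finger parallel gripper is mounted at the origin on the work surface. World frame = base frame: x ahead of the robot, y to its left, z up, the work surface at z = 0. Lengths are in mm, angles in rad, forces in N, time in s.
With the tool pointing down it reaches from about 425 to 800 mm from the base axis. Payload 8.3 kg.
Tool frame: the origin (TCP) lies on the centre line of the jaws, within the pads' length; the fingertips stand 17 mm ahead of it and the grasp point (between the pads) lies 2 mm behind it; z points along the fingers, y is the line along which they close (so a half turn about z gives the same grasp; the last joint's range is limited). The gripper opens to 85 mm and grips with 20 to 120 N. Pads are 22 mm wide; open, the fingers measure 114 mm over their backs; the gripper's body (76 mm by 85 mm) begins 54 mm behind the grasp point. The pads swing forward as they close: fully open they stand 13 mm farther back than shut.
Start: joints at [1.154, 0.383, 0.016, 1.37, -0.006, 1.388, -0.046], TCP at [216.576, -586.259, 248.279] pointing down, gripper open.
Joint ranges: [-2.95, 2.95], [-0.25, 2.06], [-1.52, 1.56], [0.18, 2.33], [-1.44, 4.58], [0.02, 2.06], [-3.01, 3.01]. Speed limits (rad/s): [2.39, 2.39, 3.01, 3.01, 3.14, 3.14, 3.14].

INTERFACE

Orientations are given as a unit quaternion [x, y, z, w].
In Python, from cell import env gives the robot as it stands.
- The arm moves only by the tool move_arm, never from a script. Its argument "motion" is text: rows parted by semicolons, each of 4 numbers parted by spaces: the shift along the world's x, y, z in m, then the turn about the world's z in degrees. In form: dx dy dz roll; .... A call has 1 to 12 rows; each row shifts and turns the commanded pose from where the row before left it; what a row does not reach is not made up. A row lasts 1/8 s, in which the tool goes at most 62.5 mm and 10.7 degrees, less where a joint would pass 70% of its speed; a pose out of reach is approached as far as the arm can. A call with a gripper value outside its range is refused whole. "fingers" is the finger opening in m, from 0 to 0.0854, set as the call begins (left out, the last holds). The fingers move at their own pace and stop on an object; the grip force is fixed at half the most. Time passes only in rows, so rows that do not move let the fingers close. It gives the time, the measured TCP pose, the force, the opening and the grip force at its end, in the units of the state.
- env.sense(): the state, without advancing time (a new reading comes with each control period).
- env.snapshot(name): name is "side" or "top"; returns the picture (384x512x3 uint8, blue, green, red); there is no depth.
- env.camera_model(name): a dict with "intrinsics" (3x3 intrinsics, pixels), "k1" (the pictures are not rectified: a ray, as slopes to the right and down, at radius r is drawn at 1 + k1 r^2 times it, then the intrinsics apply), "rvec" (rotation vector, rad) and "tvec" (3), from world to camera coordinates, as OpenCV has them. Camera axes: x right, y down, z forward; pixel columns grow to the right and rows downward; lengths in mm; the calibration is good to about 2 mm. A picture is of the moment at which its call begins. camera_model takes no time and is no camera call.
- env.close_job(): hands the job in; it is judged then, once.
The state is a dict: "time_s": time; "q": joint angles; "joint_vel": joint speeds; "tau": joint torques, N m; "tool_pos": TCP position; "eef_rot": TCP orientation; "force": force on the tool from outside, world axes, zero at the start; "torque": the same for the moment, N m; "opening": finger opening in mm; "gripper_force": force on a finger pad.
Only numpy, scipy, OpenCV 4.12 (cv2) and the standard library are available. Lean on these libraries where they do the work, as an engineer would, in place of code of your own. Each camera call takes 0.05 s, during which the arm holds its last target. There are 200 camera calls.

TASK

Pick up the wooden phone stand by its block, feed its foot rounded end first into the open end of the desk rail, and slide it along fully home against the stop so that its hole lies over the hole in the rail. Then take the metal locking pin out of its holder and put it down through both holes until its knob sits on the stand's foot, and let go. Leave the mug, the plant pot and the notebook where they are.

Things in the scene. Friction and masses are not known exactly. Their poses are not given: they have to be found in the camera images.
- rail: Desk rail fixed to the desk: wood base 194 x 72 mm, 12 mm high, carrying an aluminium channel 182 mm long, slot facing up. Inside it is 48 mm wide and 9 mm high (12 to 21 mm above the desk); two lips (top 26 mm above the desk) leave a 28 mm slot. One end is open, the other has a stop 30 mm high. Origin: centre of the underside; x runs towards the stop, z up.
- rail_mouth (a point): Middle of the rail's channel floor at the open end, the only way in; 12 mm above the desk. Its x axis runs into the channel along the rail, z up. The stop's face is 170 mm along x from here.
- rail_hole (a point): Centre of the 13 mm round hole in the rail's channel floor, at floor level (12 mm above the desk; it goes 12 mm down to the desk), 77 mm along x from rail_mouth. Same axes as rail_mouth.
- stand_block (a point): Phone stand, loose, about 260 g: centre of its wooden block, 40 long (x) x 44 wide (y, grip across here) x 40 mm high, with a 12 mm groove along x in its top. On the desk this point is 44 mm up. x points to the foot's rounded nose, z up. Below is a dark steel T-foot 113 mm long: bottom flange 44 mm wide, 6 mm thick; neck 24 mm wide, up to 24 mm above the underside.
- stand_nose (a point): Tip of the stand's rounded nose, half-way up the flange (3 mm above the foot's underside), 33 mm ahead of stand_block along x; the foot's square tail is 80 mm behind stand_block. At home the nose touches the rail's stop. Same axes as stand_block.
- stand_hole (a point): Centre of the 12 mm round vertical hole through the stand's foot, at its top face (24 mm above the foot's underside), 60 mm behind stand_block along the stand's x. Same axes as stand_block. With the stand home it is straight above rail_hole, by 24 mm.
- pin_knob (a point): Metal locking pin, loose, about 80 g, upright in its holder: point on its axis 58 mm above its lower tip, near the middle of its knob. z along the pin, up. Straight round knob 20 mm in diameter, from its shoulder 34 mm above the tip to 74 mm; below it a shank 8 mm in diameter, tapered tip. In the holder this point is 64 mm above the desk; fully down in stand and rail, 48 mm above rail_hole.
- holder: Wooden block 46 x 46 x 40 mm high, fixed to the desk, with a 12 mm hole through its middle that holds the pin; origin at the centre of its underside.
- pot: Bystander: small terracotta plant pot, 62 mm diameter, 66 mm high with its plant; origin at the centre of its underside. Leave alone.
- mug: Bystander: white mug, 80 mm diameter, 85 mm high, handle on its y side; origin at the centre of its underside. Leave alone.
- notebook: Bystander: grey notebook 140 x 100 x 16 mm lying flat; origin at the centre of its underside. Leave alone.
Not all that is in view belongs to the job. Of the things that look like the part that bears stand_block, take the one that is farthest to the robot's right at the start.

How it is judged:
By the outcome, as a careful person would: the job done as asked, in the order asked, and still so for the second after the job is handed in, with the robot touching nothing.
It also fails if it takes over 69 s, if anything falls off the work surface, if the arm or the gripper's body presses on something with over 40 N, if the wrist force passes 120 N, or if a joint passes its speed limit or range.

## Working session

There is one attempt and no reset: what is moved stays moved. The work goes in short steps, Python scripts to look and compute and a tool call to move; the robot and the scene stay as the last step left them, time stands still between calls to the robot, and variables do not carry over. Pictures are saved under pics/ and viewed, at most 10 in all, crops included, and the job is handed in when it is done.

Besides the shell and the picture viewer there is one more tool, called after "Call:" by a JSON object that holds its "method" and its "body", one argument or row to a line. move_arm: Moves the arm, as the interface text tells. Its arguments: {"type":"object","properties":{"motion":{"type":"string"},"fingers":{"type":"number"}},"required":["motion"]}

```bash
mkdir -p pics; python3 - <<'E'
from cell import env
import cv2,numpy as np
s=env.sense();print(s['time_s'],s['tool_pos'],s['eef_rot'],s['opening'])
for n in('top','side'):
    m=env.camera_model(n);print(n,m)
    cv2.imwrite(f'pics/{n}0.png',env.snapshot(n))
E
```

```text
0.0 [ 216.36576981 -585.85843176  247.2833562 ] [ 9.84393136e-01  1.75980753e-01 -2.03374675e-04 -9.41726130e-04] 85.65077067040255
top {'intrinsics': array([[389.42700646,   0.        , 246.52248069],
       [  0.        , 389.42700646, 190.48929273],
       [  0.        ,   0.        ,   1.        ]]), 'k1': -0.01583578295650295, 'rvec': array([ 2.16005723, -2.16302334,  0.13747743]), 'tvec': array([   9.09366736,  580.01195922, 1181.79010148])}
side {'intrinsics': array([[360.53903181,   0.        , 260.05892491],
       [  0.        , 360.53903181, 197.04810561],
       [  0.        ,   0.        ,   1.        ]]), 'k1': 0.03372310221698957, 'rvec': array([ 0.32260077, -2.63980229,  1.47652418]), 'tvec': array([548.13959111, 130.31312617, 939.1928897 ])}
```

View pics/top0.png

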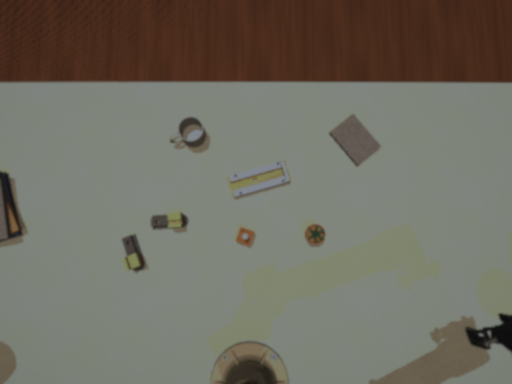

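View pics/side0.png

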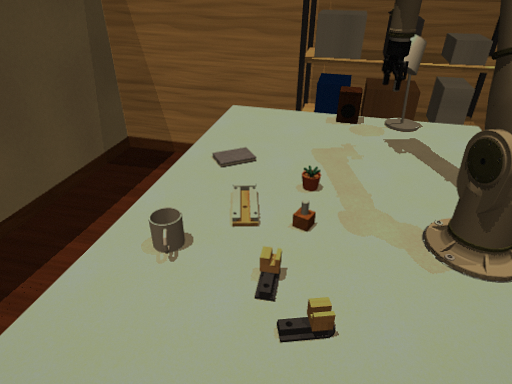

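The top view shows two stand lookalikes: A with its block at about (176,220) and foot pointing left to (153,222), and B with its block at (133,262) and foot up to (129,238). The rail is at (260,180), the holder and pin at (246,237), the pot at (315,234), the mug at (192,132) and the notebook at (355,140). The robot's right is image right, so I take A. I'll check that with one close crop.

```bash
python3 - <<'E'
import cv2,numpy as np
a=cv2.imread('pics/top0.png')[150:280,115:295]; b=cv2.imread('pics/side0.png')[175:345,215:345]
a=cv2.resize(a,None,fx=4.4,fy=4.4,interpolation=cv2.INTER_CUBIC)
cv2.imwrite('pics/cropA.png',cv2.convertScaleAbs(a,alpha=1.3))
b=cv2.resize(b,None,fx=3.5,fy=3.5,interpolation=cv2.INTER_CUBIC)
cv2.imwrite('pics/cropB.png',cv2.convertScaleAbs(b,alpha=1.3))
E
```

```text
(no output)
```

View pics/cropA.png

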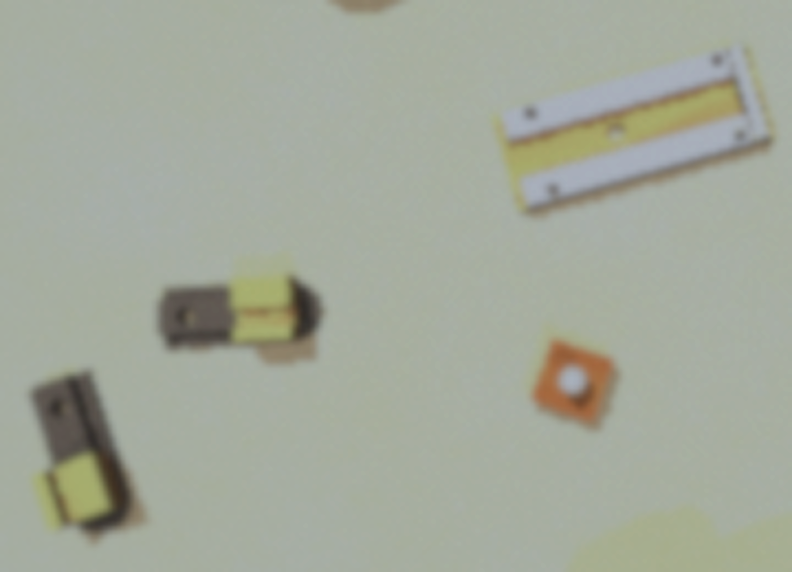

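View pics/cropB.png

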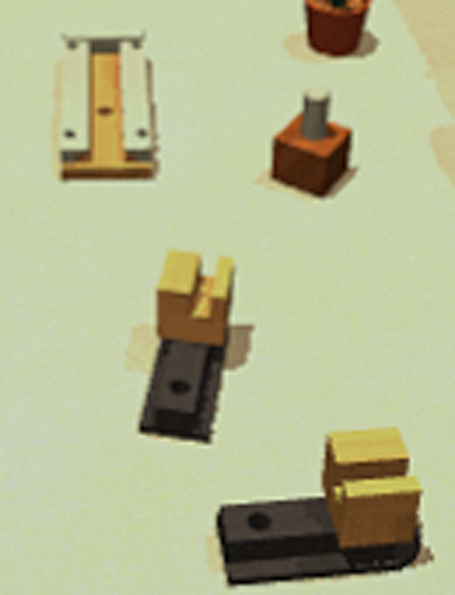

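Stand A is at the top crop's (263,309). Its hole is on the left at (187,316) and its nose on the right at (322,312). B, at (75,490), is farther to the robot's left. The rail's mouth is at (510,160), its hole at (615,130) and its stop at (750,90). The pin top is at (572,380).

```bash
cat > h.py <<'E'
from cell import env
import cv2,numpy as np
def ray(n,uv):
    m=env.camera_model(n);K=m['intrinsics'];x=(np.array(uv,float)-K[:2,2])/K[0,0];d=x.copy()
    for _ in range(20):d=x/(1+m['k1']*(d@d))
    R=cv2.Rodrigues(np.array(m['rvec'],float))[0];return -R.T@m['tvec'],R.T@np.array([d[0],d[1],1])
def on(n,uv,z):
    c,d=ray(n,uv);return c+d*(z-c[2])/d[2]
def proj(n,P):
    m=env.camera_model(n);R=cv2.Rodrigues(np.array(m['rvec'],float))[0]
    p=R@np.array(P,float)+m['tvec'];x=p[:2]/p[2];x=x*(1+m['k1']*(x@x));return x*m['intrinsics'][0,0]+m['intrinsics'][:2,2]
def blob(img,f,box,k=1):
    x0,y0,x1,y1=box;S=6
    c=cv2.resize(img[y0:y1,x0:x1],None,fx=S,fy=S,interpolation=cv2.INTER_CUBIC)
    h=cv2.cvtColor(c,cv2.COLOR_BGR2HSV).astype(int)
    m=f(h[...,0],h[...,1],h[...,2]).astype(np.uint8)*255
    cs=sorted(cv2.findContours(m,cv2.RETR_EXTERNAL,cv2.CHAIN_APPROX_NONE)[0],key=cv2.contourArea)[::-1][:k]
    return [((np.array(p.reshape(-1,2),float)+.5)/S-.5+[x0,y0]) for p in cs]
def rect(p):
    r=cv2.minAreaRect(p.astype(np.float32));return np.array(r[0]),cv2.boxPoints(r)
E
python3 - <<'E'
from h import *
np.set_printoptions(precision=1,suppress=True)
t=cv2.imread('pics/top0.png');s=cv2.imread('pics/side0.png')
f=lambda c,ox=115,oy=150,S=4.4:(np.array(c)+.5)/S-.5+[ox,oy]
for nm,c,z in [('hole',(187,316),24),('blk',(263,309),64),('nose',(322,312),3),('railhole',(615,130),12),('mouthC',(510,160),12),
 ('s1',(531,113),26),('s2',(553,190),26),('s3',(717,60),26),('s4',(740,135),26),('pin',(572,380),80)]:
    print(nm,on('top',f(c),z))
hs=cv2.cvtColor(t,cv2.COLOR_BGR2HSV)
for nm,(x,y) in dict(blk=(173,216),neck=(160,221),desk=(200,250),lip=(270,187),knob=(245,236),hold=(241,238),wood=(240,186)).items():print(nm,hs[y,x])
for nm,F,box,z in [('blk',lambda h,s,v:(s>95)&(h>18)&(h<40)&(v>100),(160,208,192,234),64),('lips',lambda h,s,v:(s<40)&(v>120),(222,155,297,205),26),('knob',lambda h,s,v:(s<60)&(v>140),(234,226,258,248),80)]:
    for p in blob(t,F,box,3):
        c,b=rect(p);print(nm,cv2.contourArea(p.astype(np.float32)),on('top',c,z),[on('top',q,z)[:2] for q in b])
g=lambda c:f(c,215,175,3.5)
print('side hole',on('side',g((179,386)),24),'railhole',on('side',g((105,111)),12),'pintop',on('side',g((317,94)),80),'screws',on('side',g((69,133)),26),on('side',g((142,133)),26))
E
```

```text
hole [484.3 287.6  24. ]
blk [487.4 226.6  64. ]
nose [488.  194.9   3. ]
railhole [619.3 -17.   12. ]
mouthC [597.4  59.2  12. ]
s1 [629.6  43.7  26. ]
s2 [573.9  27.8  26. ]
s3 [668.2 -90.6  26. ]
s4 [ 613.5 -106.5   26. ]
pin [438.6  14.5  80. ]
blk [ 33  91 134]
neck [16 38 73]
desk [ 43  23 134]
lip [ 17  18 100]
knob [107  25 142]
hold [ 12 124 125]
wood [ 30  90 128]
blk 36.04168446850963 [485.2 224.1  64. ] [array([479.7, 242.6]), array([494.3, 241.4]), array([490.7, 205.6]), array([476.1, 206.8])]
lips 3729.1949522229843 [616.1 -31.3  26. ] [array([696.4,  87.5]), array([ 696.3, -151. ]), array([ 537. , -148.3]), array([537.2,  86.5])]
knob 2.583337148069404 [438.5  14.3  80. ] [array([441.2,  17. ]), array([441.2,  11.6]), array([435.8,  11.6]), array([435.8,  17. ])]
side hole [483.  286.3  24. ] railhole [615.  -18.6  12. ] pintop [436.6  17.2  80. ] screws [628.4  40.5  26. ] [571.9  25.6  26. ]
```

Call:
{"method": "move_arm", "body": {
  "motion": "0.038 0.048 0 4.5;0.038 0.048 0 4.5;0.038 0.048 0 4.5;0.038 0.048 0 4.5;0.038 0.048 0 4.5;0.038 0.048 0 4.5;0.038 0.048 0 4.5;0.038 0.05 0 4.5;-0.003 0.053 0 4.5;-0.003 0.053 0 4.5;-0.004 0.053 0 4.5;-0.004 0.053 0 4.5",
  "fingers": 0.0854
}}

```text
time_s: 1.6
tool_pos: [505.8, 13.1, 248.0]
eef_rot: [0.796, 0.605, -0.0, -0.0]
force: [0.7, 0.6, 0.0]
opening: 85.5
gripper_force: 0.0
```

Call:
{"method": "move_arm", "body": {
  "motion": "-0.004 0.053 -0.02 4.5;-0.004 0.053 -0.03 4.5;-0.004 0.053 -0.04 4.5;-0.004 0.053 -0.03 4.5;0 0 0 0;0 0 0 0"
}}

```text
time_s: 2.35
tool_pos: [490.5, 220.0, 130.3]
eef_rot: [0.693, 0.721, -0.001, -0.0]
force: [-0.2, -1.0, -0.5]
opening: 85.7
gripper_force: 0.0
```

```bash
python3 - <<'E'
from h import *
s=env.sense();print(s['time_s'],s['tool_pos'],s['eef_rot'],s['q'])
r=s['eef_rot'];print(2*np.degrees(np.arctan2(r[1],r[0]))-90)
a=env.snapshot('top')[190:270,110:220];b=env.snapshot('side')[180:345,200:350]
a=cv2.resize(a,None,fx=4,fy=4,interpolation=2);b=cv2.resize(b,None,fx=2.3,fy=2.3,interpolation=2)
H=max(a.shape[0],b.shape[0]);p=lambda i:cv2.copyMakeBorder(i,0,H-i.shape[0],0,0,0)
cv2.imwrite('pics/p1.png',np.hstack([p(a),p(b)]))
print(a.shape,b.shape)
E
```

```text
2.35 [490.51842537 219.98346872 130.32804437] [ 6.92941561e-01  7.20993532e-01 -5.35217282e-04 -1.83618021e-04] [ 0.07529175  0.36665059 -0.67879208  1.74504646  0.25261741  1.12003692
 -0.64272848]
2.273157691701826
(320, 440, 3) (379, 345, 3)
```

View pics/p1.png

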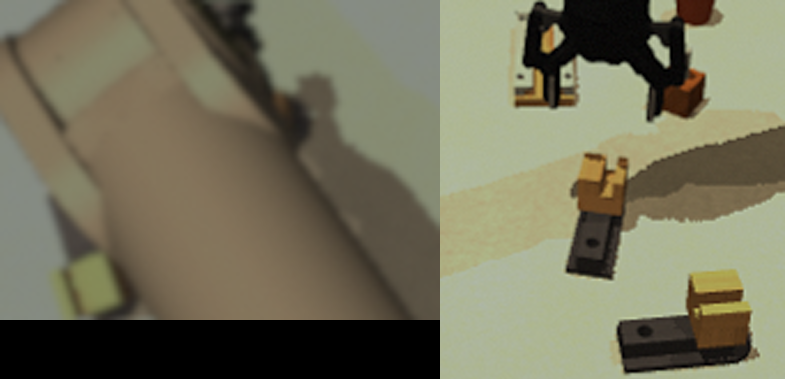

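The side view shows the gripper's tips at (555,100) and (653,115), above and short of stand A, whose block is at (603,185) and hole at (592,242). The path down is clear, so I descend and grip.

Call:
{"method": "move_arm", "body": {
  "motion": "-0.002 0.004 -0.03 0;-0.002 0.003 -0.03 0;0 0 -0.02 0;0 0 -0.008 0;0 0 0 0"
}}

```text
time_s: 3.08
tool_pos: [487.2, 226.5, 43.0]
eef_rot: [0.694, 0.72, 0.0, 0.0]
force: [0.1, 0.1, 0.3]
opening: 85.3
gripper_force: 0.0
```

Call:
{"method": "move_arm", "body": {
  "motion": "0 0 0 0;0 0 0 0;0 0 0 0;0 0 0 0;0 0 0 0;0 0 0 0;0 0 0 0",
  "fingers": 0.02
}}

```text
time_s: 3.95
tool_pos: [487.2, 227.6, 43.6]
eef_rot: [0.693, 0.721, 0.001, 0.0]
force: [-1.4, -0.9, 6.1]
opening: 43.4
gripper_force: 62.1
```

Call:
{"method": "move_arm", "body": {
  "motion": "0 0 0.02 0;0 0 0.02 0;0.022 -0.026 0 3.5;0.022 -0.026 0 3.5;0.023 -0.027 0 3.5;0.023 -0.027 0 3.4;0 0 0 0;0 0 0 0"
}}

```text
time_s: 4.95
tool_pos: [576.3, 121.7, 83.2]
eef_rot: [0.601, 0.799, 0.0, -0.0]
force: [0.2, 0.8, -3.7]
opening: 43.5
gripper_force: 61.7
```

```bash
python3 - <<'E'
from h import *
s=env.sense();print(s['time_s'],s['tool_pos'],s['eef_rot'],s['force'])
r=s['eef_rot'];print(2*np.degrees(np.arctan2(r[1],r[0]))-90)
A=env.snapshot('top');B=env.snapshot('side');cv2.imwrite('pics/t2.png',A);cv2.imwrite('pics/s2.png',B)
a=A[150:230,170:300];b=B[170:290,195:305]
a=cv2.resize(a,None,fx=3,fy=3,interpolation=2);b=cv2.resize(b,None,fx=3.6,fy=3.6,interpolation=2)
H=max(a.shape[0],b.shape[0]);p=lambda i:cv2.copyMakeBorder(i,0,H-i.shape[0],0,0,0)
cv2.imwrite('pics/p2.png',cv2.convertScaleAbs(np.hstack([p(a),p(b)]),alpha=1.4))
E
```

```text
4.95 [576.29716132 121.66065063  83.16882636] [ 6.00779104e-01  7.99414985e-01  1.21915934e-04 -3.66981614e-04] [ 0.20225807  0.8331699  -3.6723354 ]
16.148559041047747
```

View pics/p2.png

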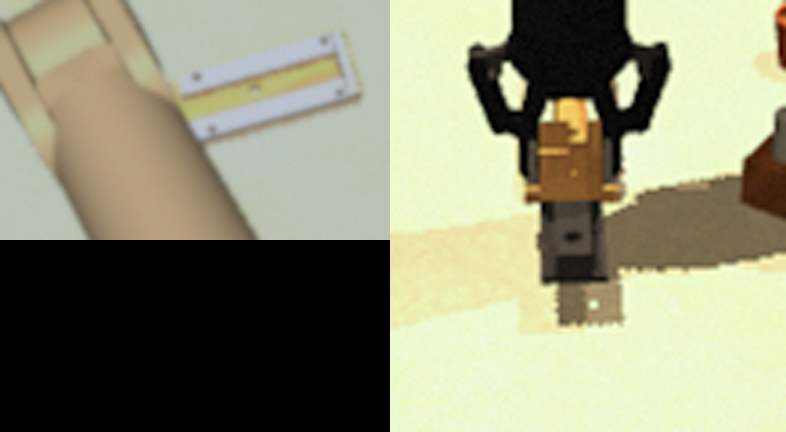

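The side panel shows the stand held level. Its hole is at (572,237) and its square tail at (543–605,280). The rail is hidden behind the gripper. In the top panel the arm hides the stand, and the rail's mouth is at (190,105).

```bash
python3 - <<'E'
from h import *
d=np.array([.279,-.960]);n=np.array([.960,.279])
def L(p):p=p[:2];return p.round(1),'s',round(p@d,1),'l',round(p@n,1)
f=lambda x,y:((np.array([x-390,y])+.5)/3.6-.5+[195,170])
print('hole',L(on('side',f(572,237),64)))
# refine: darkest part on the neck top
B=cv2.imread('pics/s2.png');c=cv2.resize(B[170:290,195:305],None,fx=3.6,fy=3.6,interpolation=2)
g=cv2.cvtColor(c,cv2.COLOR_BGR2GRAY)
w=g[220:256,157:207];print(w[::4,::4])
m=(w<24)*1.;m=np.clip(30-w.astype(float),0,None)
# railhole in first picture
S=cv2.imread('pics/side0.png');r=cv2.cvtColor(S,cv2.COLOR_BGR2GRAY)[198:214,236:254];print(r)
print('tcp',L(np.array([576.3,121.7])))
E
```

```text
hole (array([558.2, 180.2]), 's', np.float64(-17.2), 'l', np.float64(586.1))
[[32 28 44 55 57 55 55 54 56 57 55 28 21]
 [43 47 52 57 55 56 56 55 55 57 56 34 29]
 [43 48 53 56 56 56 53 51 57 57 54 35 34]
 [45 47 51 56 53 42 36 33 41 53 56 34 25]
 [45 47 53 55 41 21 11 16 25 49 58 41 33]
 [46 46 52 54 47 34 25 32 42 53 55 42 35]
 [48 47 50 55 56 53 49 52 54 57 56 41 36]
 [50 44 47 55 59 57 57 58 55 56 58 43 36]
 [49 46 47 51 53 53 51 51 52 52 50 39 35]]
[[153 152 156 149 109  97 133 132 130 128 124 116 105 132 155 153 153 152]
 [151 154 156 149 109  98 132 132 130 127 126 117 105 131 156 155 152 152]
 [154 153 156 149 107  98 131 131 129 129 129 120 111 124 149 154 155 154]
 [152 154 156 149 109  97 132 131 130 128 129 127 117 120 145 154 154 153]
 [155 154 155 150 108  97 132 131 130 130 129 125 114 126 150 155 153 155]
 [155 154 157 150 109  98 130 131 130 129 130 123 111 127 150 156 156 155]
 [155 155 157 150 108  98 132 132 131 131 133 126 113 129 152 155 156 156]
 [155 155 156 150 110  98 127 115 106 103 114 120 116 123 145 156 156 155]
 [156 156 158 151 108  98 110  70  53  51  72 104 122 114 136 158 156 156]
 [157 157 156 150 110  99 119  86  69  74  90 115 129 121 141 157 156 156]
 [156 156 158 150 109  97 132 127 114 116 128 135 126 125 148 159 156 155]
 [157 157 157 149 111  97 130 128 131 130 130 133 126 126 146 156 156 156]
 [157 156 156 149 108  97 131 129 129 130 131 129 122 127 148 156 157 157]
 [158 157 159 149 108  95 130 128 129 128 128 128 123 127 147 158 156 158]
 [140 159 157 150 108  98 129 129 128 128 129 131 127 121 140 157 157 147]
 [113 159 159 148 109  98 130 128 128 128 129 132 129 111 130 159 157 144]]
tcp (array([576.3, 121.7]), 's', np.float64(44.0), 'l', np.float64(587.2))
```

Call:
{"method": "move_arm", "body": {
  "motion": "0 0 -0.013 0;0 0 -0.0135 0;0.0028 -0.0096 0 0;0.0028 -0.0096 0 0;0.0014 -0.0048 0 0;0.0014 -0.0048 0 0;0.0014 -0.0048 0 0;0 0 0 0"
}}

```text
time_s: 6.05
tool_pos: [586.6, 87.2, 56.2]
eef_rot: [0.601, 0.799, -0.0, 0.0]
force: [-0.6, -0.1, -2.9]
opening: 43.5
gripper_force: 61.7
```

Call:
{"method": "move_arm", "body": {
  "motion": "0.0014 -0.0048 0 0;0.0014 -0.0048 0 0;0.0014 -0.0048 0 0;0 0 0 0"
}}

```text
time_s: 6.55
tool_pos: [590.8, 72.5, 56.1]
eef_rot: [0.601, 0.799, -0.0, 0.0]
force: [0.3, 0.2, -2.7]
opening: 43.5
gripper_force: 61.7
```

Call:
{"method": "move_arm", "body": {
  "motion": "0.0014 -0.0048 0 0;0.0014 -0.0048 0 0;0.0014 -0.0048 0 0;0.0014 -0.0048 0 0;0 0 0 0"
}}

```text
time_s: 7.18
tool_pos: [596.4, 53.4, 56.1]
eef_rot: [0.601, 0.799, -0.0, 0.0]
force: [-0.4, 0.8, -2.1]
opening: 43.3
gripper_force: 61.7
```

```bash
python3 - <<'E'
from h import *
B=env.snapshot('side');cv2.imwrite('pics/s3.png',B)
cv2.imwrite('pics/p3.png',cv2.convertScaleAbs(cv2.resize(B[170:280,195:305],None,fx=5,fy=5,interpolation=2),alpha=1.4))
E
```

```text
(no output)
```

View pics/p3.png

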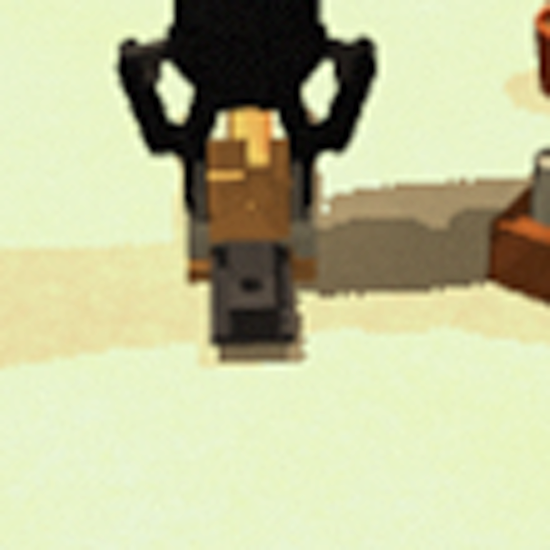

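The crop shows the foot inside the rail. The stand's hole is at (254,285), and the rail base's edges at x=188 and 317 put its centre at 252. The force stays near zero, so I slide on.

Call:
{"method": "move_arm", "body": {
  "motion": "0.0028 -0.0096 0 0;0.0028 -0.0096 0 0;0.0028 -0.0096 0 0;0.0028 -0.0096 0 0;0.0028 -0.0096 0 0;0 0 0 0"
}}

```text
time_s: 7.98
tool_pos: [610.5, 4.6, 56.1]
eef_rot: [0.601, 0.799, -0.0, 0.0]
force: [-0.1, 0.2, -3.3]
opening: 43.6
gripper_force: 61.7
```

Call:
{"method": "move_arm", "body": {
  "motion": "0.0028 -0.0096 0 0;0.0028 -0.0096 0 0;0.0028 -0.0096 0 0;0.0028 -0.0096 0 0;0.0028 -0.0096 0 0;0.0028 -0.0096 0 0;0.0028 -0.0096 0 0;0 0 0 0"
}}

```text
time_s: 8.98
tool_pos: [630.0, -62.6, 56.1]
eef_rot: [0.601, 0.799, -0.0, 0.0]
force: [0.2, 0.6, -2.9]
opening: 43.3
gripper_force: 61.7
```

Call:
{"method": "move_arm", "body": {
  "motion": "0.0008 -0.0029 0 0;0.0008 -0.0029 0 0;0.0008 -0.0029 0 0;0 0 0 0"
}}

```text
time_s: 9.48
tool_pos: [632.3, -70.2, 56.2]
eef_rot: [0.601, 0.799, -0.0, 0.0]
force: [0.2, 0.6, -2.8]
opening: 43.4
gripper_force: 61.7
```

Call:
{"method": "move_arm", "body": {
  "motion": "0.0005 -0.0019 0 0;0.0005 -0.0019 0 0;0 0 0 0"
}}

```text
time_s: 9.85
tool_pos: [633.2, -73.9, 56.2]
eef_rot: [0.601, 0.799, -0.0, -0.0]
force: [-0.3, 0.5, -4.4]
opening: 43.8
gripper_force: 61.7
```

Call:
{"method": "move_arm", "body": {
  "motion": "0.0005 -0.0019 0 0;0.0003 -0.001 0 0;0 0 0 0"
}}

```text
time_s: 10.22
tool_pos: [633.9, -75.8, 56.2]
eef_rot: [0.6, 0.8, 0.0, -0.0]
force: [-1.8, 3.2, -1.6]
opening: 43.0
gripper_force: 61.8
```

Call:
{"method": "move_arm", "body": {
  "motion": "0.0003 -0.001 0 0;0.0003 -0.001 0 0;0 0 0 0"
}}

```text
time_s: 10.6
tool_pos: [634.0, -76.0, 56.3]
eef_rot: [0.6, 0.8, 0.001, -0.001]
force: [-4.4, 6.4, 0.4]
opening: 43.6
gripper_force: 62.1
```

Call:
{"method": "move_arm", "body": {
  "motion": "0.0003 -0.001 -0.0007 0;0 0 -0.0008 0;0 0 0 0"
}}

```text
time_s: 10.98
tool_pos: [634.3, -76.0, 55.8]
eef_rot: [0.599, 0.8, 0.001, -0.001]
force: [-9.0, 8.9, 9.4]
opening: 43.6
gripper_force: 63.1
```

Call:
{"method": "move_arm", "body": {
  "motion": "0 0 0 0;0 0 0 0;0 0 0 0;0 0 0.02 0;0 0 0.03 0;0 0 0.04 0;0 0 0 0",
  "fingers": 0.0854
}}

```text
time_s: 11.85
tool_pos: [637.5, -79.3, 150.3]
eef_rot: [0.601, 0.8, 0.002, 0.003]
force: [0.1, -0.3, 0.2]
opening: 85.6
gripper_force: 0.0
```

Call:
{"method": "move_arm", "body": {
  "motion": "-0.04 0.019 0 0;-0.04 0.019 0 0;-0.04 0.019 0 0;-0.04 0.019 0 0;-0.04 0.019 -0.03 0;0 0 0 0;0 0 0 0"
}}

```text
time_s: 12.72
tool_pos: [435.6, 15.3, 115.4]
eef_rot: [0.601, 0.8, 0.0, 0.001]
force: [0.8, -0.3, 0.6]
opening: 85.6
gripper_force: 0.0
```

```bash
python3 - <<'E'
from h import *
s=env.sense();print(s['time_s'],s['tool_pos'],s['eef_rot'],s['q'])
A=env.snapshot('top');B=env.snapshot('side');cv2.imwrite('pics/t4.png',A);cv2.imwrite('pics/s4.png',B)
a=A[150:250,215:305];b=B[160:240,215:345]
a=cv2.resize(a,None,fx=4.5,fy=4.5,interpolation=2);b=cv2.resize(b,None,fx=3,fy=3,interpolation=2)
H=max(a.shape[0],b.shape[0]);p=lambda i:cv2.copyMakeBorder(i,0,H-i.shape[0],0,0,0)
cv2.imwrite('pics/p4.png',cv2.convertScaleAbs(np.hstack([p(a),p(b)]),alpha=1.4))
E
```

```text
12.725 [435.62339925  15.27465323 115.43625639] [6.00586843e-01 7.99559211e-01 1.81127243e-04 6.92048901e-04] [ 0.58859322  0.15842759 -0.74404342  2.01086166  0.1268929   1.01610641
  0.06619273]
```

View pics/p4.png

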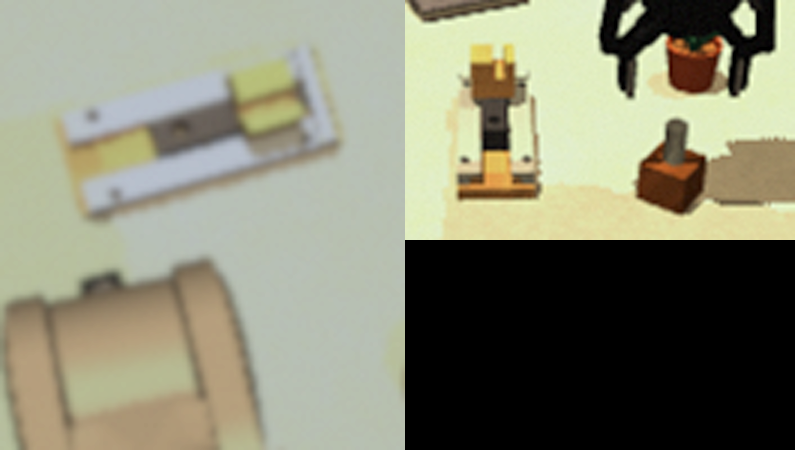

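The top panel shows the stand seated against the stop, with its hole at (183,126). In the side panel the hole is at (492,119), the pin's top at (676,122), and the fingertips at (627,93) and (738,93).

```bash
python3 - <<'E'
from h import *
d=np.array([.279,-.960]);n=np.array([.960,.279])
def L(p):p=p[:2];return p.round(1),'s',round(p@d,1),'l',round(p@n,1)
ft=lambda x,y:(np.array([x,y])+.5)/4.5-.5+[215,150]
fs=lambda x,y:(np.array([x-405,y])+.5)/3-.5+[215,160]
print('top stand hole',L(on('top',ft(183,126),36)))
print('side stand hole',L(on('side',fs(492,119),36)))
print('pin top side',L(on('side',fs(676,122),80)))
print('tips',L(on('side',(fs(627,93)+fs(738,93))/2,112)))
A=cv2.cvtColor(cv2.imread('pics/t4.png'),cv2.COLOR_BGR2GRAY);print(A[172:184,248:264])
B=cv2.cvtColor(cv2.imread('pics/s4.png'),cv2.COLOR_BGR2GRAY);print(B[193:206,236:252])
print('tcp',L(np.array([435.6,15.3])), 'kin', L(np.array([634.1,-76.])-60*d))
E
```

```text
top stand hole (array([620.6, -19.2]), 's', np.float64(191.6), 'l', np.float64(590.4))
side stand hole (array([617.8, -18.6]), 's', np.float64(190.2), 'l', np.float64(587.9))
pin top side (array([437.9,  11.5]), 's', np.float64(111.1), 'l', np.float64(423.6))
tips (array([434.5,  13.7]), 's', np.float64(108.1), 'l', np.float64(420.9))
[[136 136 136 136 136 137 136 135 135 135 132 128 124 120 111 104]
 [136 136 136 136 135 135 133 130 127 123 118 110 102  94  86  82]
 [136 135 134 132 129 125 121 114 107  98  92  86  80  76  73  72]
 [132 129 126 120 112 104  96  88  83  77  75  73  72  71  70  70]
 [117 111 104  95  86  78  70  65  67  69  71  71  70  70  69  70]
 [ 91  86  82  76  70  61  53  51  55  64  69  70  69  70  68  69]
 [ 75  71  72  71  65  59  57  56  54  62  67  69  70  70  69  69]
 [ 81  70  70  69  67  64  70  69  64  65  67  70  69  69  67  64]
 [ 91  73  70  70  69  69  71  71  69  67  67  66  65  64  63  67]
 [101  80  71  69  70  69  70  68  66  65  63  63  65  72  84  94]
 [109  86  72  70  67  66  64  64  65  70  79  86  92 102 114 122]
 [114  93  75  68  66  66 
[... 365 characters left out ...]
09 166 161]
 [159 160 164 144  84  48  51  46  42  44  49  53  34 106 166 161]
 [159 161 163 145  87  48  43  27  20  23  37  50  39 107 166 163]
 [159 161 163 147  84  46  46  30  27  28  40  50  40 101 161 164]
 [162 161 166 145  83  43  53  52  45  44  51  54  40  86 149 164]
 [160 161 166 146  83  39  49  51  49  50  50  50  37  66 136 165]
 [162 162 166 147  82  29  32  31  34  34  33  33  25  41 122 166]
 [162 162 166 145  80  13  16  18  15  18  16  19  12  62 134 168]
 [162 162 166 145  80  18  17  17  18  20  20  18  13  73 142 167]]
tcp (array([435.6,  15.3]), 's', np.float64(106.8), 'l', np.float64(422.4)) kin (array([617.4, -18.4]), 's', np.float64(189.9), 'l', np.float64(587.5))
```

Call:
{"method": "move_arm", "body": {
  "motion": "0.002 -0.0008 -0.01 0;0 0 -0.02 0;0 0 -0.02 0;0 0 -0.003 0;0 0 0 0"
}}

```text
time_s: 13.45
tool_pos: [437.2, 14.8, 61.7]
eef_rot: [0.601, 0.8, 0.0, -0.0]
force: [-0.1, 0.7, 0.0]
opening: 85.6
gripper_force: 0.0
```

Call:
{"method": "move_arm", "body": {
  "motion": "0 0 0 0;0 0 0 0;0 0 0 0;0 0 0 0;0 0 0 0;0 0 0 0;0 0 0 0;0 0 0 0",
  "fingers": 0.0
}}

```text
time_s: 14.45
tool_pos: [437.1, 14.6, 62.1]
eef_rot: [0.601, 0.8, -0.0, 0.0]
force: [-2.5, -0.4, 5.8]
opening: 18.5
gripper_force: 58.4
```

Call:
{"method": "move_arm", "body": {
  "motion": "0 0 0.03 0;0 0 0.03 0;0.036 -0.0066 0 0;0.036 -0.0066 0 0;0.036 -0.0066 0 0;0.036 -0.0066 0 0;0.036 -0.0066 0 0;0 0 -0.01 0;0 0 0 0;0 0 0 0"
}}

```text
time_s: 15.7
tool_pos: [616.1, -17.9, 111.7]
eef_rot: [0.6, 0.8, -0.0, -0.0]
force: [-0.1, -0.3, -1.3]
opening: 18.4
gripper_force: 59.1
```

```bash
python3 - <<'E'
from h import *
s=env.sense();print(s['time_s'],s['tool_pos'],s['eef_rot'],s['force'],s['opening'])
A=env.snapshot('top');B=env.snapshot('side');cv2.imwrite('pics/t5.png',A);cv2.imwrite('pics/s5.png',B)
b=cv2.resize(B[150:240,210:280],None,fx=6,fy=6,interpolation=2)
cv2.imwrite('pics/p5.png',cv2.convertScaleAbs(b,alpha=1.5))
print(proj('side',(617.6,-18.5,36)),proj('side',(617.6,-18.5,58)))
E
```

```text
15.7 [616.0807248  -17.94876572 111.70968326] [ 6.00319619e-01  7.99760089e-01 -2.66065463e-04 -2.91604044e-04] [-0.05167529 -0.28107909 -1.28565716] 18.405048884560117
[243.73289785 199.3585721 ] [243.67570511 192.89921743]
```

View pics/p5.png

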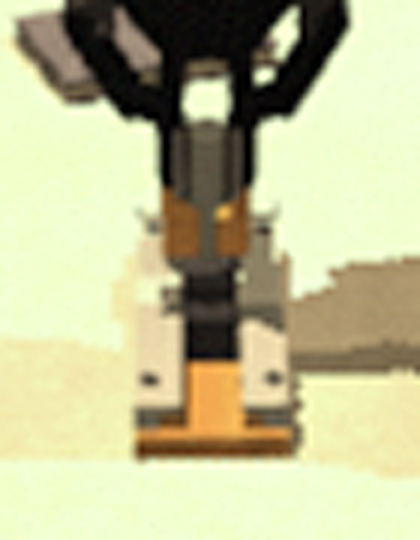

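The pin hangs upright over the foot: knob at (175–238,120–200) and shank at about (208,200–260). The stand's hole should be at about (205,299), under the pin's shadow. I'll read the shank's centre more finely.

```bash
python3 - <<'E'
from h import *
B=cv2.imread('pics/s5.png');print(B[176:204,236:252].mean(2).astype(int));print(B[182:192,238:250,0])
for z in (112,90,75,60):print(z,proj('side',(616.1,-17.9,z)))
E
```

```text
[[ 84   1  21  42  33  31  50  53  53  54  50  33  29  43  25   0]
 [ 85   0  22  42  35  30  52  55  53  54  50  33  28  42  23   0]
 [ 82   0  23  42  35  34  50  53  52  53  51  31  28  43  22   0]
 [101   0  21  43  37  34  52  56  54  52  50  31  28  42  22   0]
 [122  14  17  42  39  35  52  54  54  53  50  32  28  41  22  24]
 [129  49  36  47  41  32  50  53  55  52  49  33  27  44  33  70]
 [131  67  51  50  35  32  51  54  53  53  47  29  33  49  44  94]
 [132  67  52  48  42  41  50  52  53  51  48  40  47  54  43  93]
 [132  67  56  57  54  55  51  50  53  54  73  86  72  52  46  93]
 [117  65  56  58  57  57  55  51  52  62  97 113  82  51  46  77]
 [ 97  74  54  55  56  57  53  51  52  60  77  83  67  52  51  65]
 [ 84  73  53  54  55  56  52  52  51  49  48  56  55  57  53  73]
 [ 82  72  56  58  58  57  53  53  52  51  51  59  56  57  54  64]
 [117  84  55  59  56  56  56  52  51  50  52  61  58  58  52  62]
 [118  79  56  57  58  57  57  52  53  51  52  59  59  59  56  65]
 [118  79  55  59  60  61  54  50  51  48  52  60  59  59  54  69]
 [122  85  55  58  57  55  5
[... 592 characters left out ...]
  41  35  43  42  38  37  40  44  38  41  56  58]
 [122  97 103  95  61  35  39  41  40  39  40  40  32  35  52  59]
 [137 137 142 130  81  24  26  29  28  29  29  28  25  31  78 106]]
[[26 37 31 27 42 45 43 44 39 25 29 39]
 [25 27 26 30 42 43 44 43 41 31 31 35]
 [25 27 24 31 36 39 44 43 48 47 35 23]
 [25 29 27 27 29 36 45 45 56 58 40 23]
 [25 26 26 27 25 34 44 44 42 41 34 24]
 [25 26 25 27 26 34 43 37 25 25 26 28]
 [26 29 28 26 25 36 43 39 26 29 25 29]
 [24 28 25 25 27 35 43 38 28 30 27 27]
 [26 26 28 28 29 35 44 39 28 28 28 29]
 [24 28 28 29 26 32 43 36 27 28 27 27]]
112 [243.98584189 176.58251391]
90 [244.04206431 183.41139427]
75 [244.07945627 187.97916187]
60 [244.1161109  192.47740638]
```

```bash
python3 - <<'E'
from h import *
B=cv2.imread('pics/s5.png')
for r in list(range(164,176))+list(range(186,200)):print(r,B[r,242:247].tolist())
x,y=616.1,-17.9;u=np.array([.279,-.960])
for nm,dx,z in [('top front',-10,129.6),('top back',10,129.6),('shoulder front',-10,89.6),('tip',0,55.6)]:
    P=np.array([x,y])+dx*u;print(nm,proj('side',(*P,z)))
P0=proj('side',(x,y,56));P1=proj('side',(x+u[0],y+u[1],56));print('px per mm along',P1-P0)
E
```

```text
164 [[136, 169, 160], [144, 177, 169], [142, 175, 166], [144, 177, 168], [144, 178, 170]]
165 [[143, 175, 166], [140, 173, 165], [138, 171, 162], [138, 171, 164], [143, 176, 166]]
166 [[139, 171, 164], [137, 170, 161], [139, 171, 163], [138, 170, 162], [140, 173, 164]]
167 [[141, 173, 164], [138, 171, 164], [138, 171, 161], [140, 171, 163], [141, 174, 165]]
168 [[143, 176, 167], [142, 176, 165], [141, 174, 165], [142, 175, 167], [144, 178, 169]]
169 [[123, 154, 147], [116, 145, 139], [110, 136, 133], [113, 142, 136], [125, 156, 149]]
170 [[72, 92, 93], [61, 78, 82], [49, 62, 69], [59, 74, 78], [76, 96, 97]]
171 [[48, 62, 69], [48, 62, 67], [48, 61, 67], [47, 61, 67], [48, 62, 68]]
172 [[50, 64, 69], [52, 68, 73], [52, 67, 72], [53, 67, 72], [49, 64, 68]]
173 [[44, 56, 63], [48, 62, 68], [50, 64, 69], [48, 62, 68], [43, 56, 61]]
174 [[41, 54, 58], [43, 55, 60], [42, 55, 61], [44, 56, 60], [42, 53, 59]]
175 [[44, 55, 60], [46, 58, 62], [46, 59, 63], [44, 57, 61], [43, 55, 60]]
186 [[25, 53, 82], [34, 53, 68], [44, 56, 58], [44, 65, 71], [42, 84, 105]]
187 [[26, 52, 80], [34, 52, 70], [
[... 432 characters left out ...]
], [42, 51, 56], [40, 49, 54], [40, 48, 52], [41, 46, 51]]
194 [[45, 50, 58], [45, 51, 58], [42, 50, 58], [46, 53, 59], [39, 46, 52]]
195 [[38, 44, 49], [36, 41, 47], [35, 41, 46], [36, 41, 46], [30, 34, 39]]
196 [[22, 25, 28], [22, 24, 29], [22, 24, 27], [22, 25, 28], [21, 25, 28]]
197 [[19, 23, 26], [21, 22, 26], [19, 24, 27], [20, 23, 25], [20, 24, 26]]
198 [[14, 15, 18], [16, 18, 21], [17, 17, 20], [13, 16, 19], [17, 17, 21]]
199 [[14, 14, 18], [12, 13, 15], [13, 14, 17], [14, 17, 18], [14, 16, 18]]
top front [243.97882177 172.68745048]
top back [243.90108632 169.35079467]
shoulder front [244.08212573 185.28593356]
tip [244.12672621 193.78395372]
px per mm along [-0.00385824 -0.17888352]
```

Call:
{"method": "move_arm", "body": {
  "motion": "0.0006 -0.0007 -0.01 0;0 0 -0.008 0;0 0 -0.005 0;0 0 -0.004 0;0 0 0 0"
}}

```text
time_s: 16.42
tool_pos: [617.3, -18.9, 84.3]
eef_rot: [0.601, 0.8, -0.0, -0.0]
force: [-0.3, 0.5, -0.7]
opening: 18.2
gripper_force: 59.1
```

Call:
{"method": "move_arm", "body": {
  "motion": "0 0 -0.003 0;0 0 -0.003 0;0 0 0 0"
}}

```text
time_s: 16.8
tool_pos: [617.4, -18.9, 78.4]
eef_rot: [0.601, 0.8, -0.0, -0.0]
force: [-0.4, 0.7, -1.3]
opening: 18.5
gripper_force: 59.2
```

The tip is in the stand's hole and there is no resistance. I continue down into the rail hole.

Call:
{"method": "move_arm", "body": {
  "motion": "0 0 -0.003 0;0 0 -0.003 0;0 0 -0.003 0;0 0 -0.003 0;0 0 0 0"
}}

```text
time_s: 17.42
tool_pos: [617.4, -19.0, 66.2]
eef_rot: [0.601, 0.8, -0.0, -0.0]
force: [-1.3, 1.3, -2.5]
opening: 18.5
gripper_force: 59.1
```

Call:
{"method": "move_arm", "body": {
  "motion": "0 0 -0.003 0;0 0 -0.002 0;0 0 -0.002 0;0 0 0 0"
}}

```text
time_s: 17.92
tool_pos: [617.4, -18.9, 59.4]
eef_rot: [0.601, 0.8, 0.0, -0.0]
force: [-0.9, 3.2, -1.4]
opening: 18.4
gripper_force: 59.2
```

Call:
{"method": "move_arm", "body": {
  "motion": "0 0 -0.001 0;0 0 -0.001 0;0 0 0 0"
}}

```text
time_s: 18.3
tool_pos: [617.5, -18.8, 58.2]
eef_rot: [0.601, 0.8, 0.0, 0.0]
force: [-3.7, 1.3, 5.2]
opening: 18.5
gripper_force: 59.9
```

Call:
{"method": "move_arm", "body": {
  "motion": "0 0 -0.001 0;0 0 0 0"
}}

```text
time_s: 18.55
tool_pos: [617.6, -18.8, 58.2]
eef_rot: [0.601, 0.8, -0.0, 0.0]
force: [-6.8, 2.4, 12.0]
opening: 18.7
gripper_force: 60.8
```

The knob is seated: contact at TCP z = 58, as expected. I release and withdraw.

Call:
{"method": "move_arm", "body": {
  "motion": "0 0 0.0015 0;0 0 0 0"
}}

```text
time_s: 18.8
tool_pos: [617.5, -18.9, 58.2]
eef_rot: [0.601, 0.8, 0.0, -0.0]
force: [-2.4, 2.6, 2.3]
opening: 18.2
gripper_force: 59.5
```

Call:
{"method": "move_arm", "body": {
  "motion": "0 0 0 0;0 0 0 0;0 0 0 0;0 0 0 0;0 0 0.02 0;0 0 0.03 0;0 0 0.04 0;-0.04 -0.02 0.02 0;-0.05 -0.04 0 0;-0.05 -0.05 0 0;0 -0.05 0 0;0 0 0 0",
  "fingers": 0.0854
}}

```text
time_s: 20.3
tool_pos: [483.6, -177.3, 169.6]
eef_rot: [0.604, 0.797, -0.001, 0.001]
force: [0.2, 0.7, -0.7]
opening: 85.6
gripper_force: 0.0
```

```bash
python3 - <<'E'
from h import *
A=env.snapshot('top');B=env.snapshot('side')
a=A[110:250,165:305];b=B[140:260,140:260]
a=cv2.resize(a,None,fx=2.8,fy=2.8,interpolation=2);b=cv2.resize(b,None,fx=3.2,fy=3.2,interpolation=2)
H=max(a.shape[0],b.shape[0]);p=lambda i:cv2.copyMakeBorder(i,0,H-i.shape[0],0,0,0)
cv2.imwrite('pics/p6.png',cv2.convertScaleAbs(np.hstack([p(a),p(b)]),alpha=1.4))
E
```

```text
(no output)
```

View pics/p6.png

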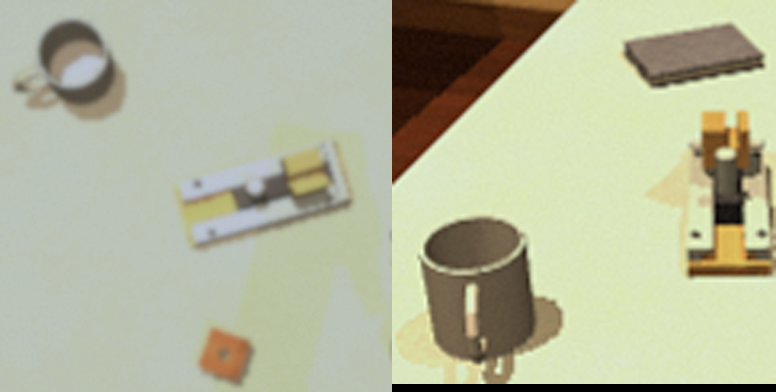

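The stand is home in the rail with the pin's knob on its foot, at (257,188) in the top panel and (727,175) in the side panel. The holder is empty at (225,355), and the mug and notebook have not moved.

```bash
python3 -c "
from cell import env
print(env.close_job())"
```

```text
the job is handed in; nothing more can be done
None
```

The job is handed in at about 20 s of the 69 s limit: the stand is against the rail's stop, the pin is through both holes with its knob on the foot, the gripper is clear, and the mug, pot and notebook were left alone.

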